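Hang a C-plate on the notched rail

TASK

Take the black C-shaped plate out of its slotted stand and hook it over the flat steel bar, between the two posts and close to the post at the un-notched end (the left one as seen from the robot). Then slide it along the bar, without lifting it off again, until it drops fully into the notch in the bar's top edge, and let go so that it hangs there straight and still. Leave the other things on the bench where they are.

Things in the scene. Friction and masses are not known exactly. Their poses are not given: they have to be found in the camera images.
- plate: Loose black C-shaped plate, 10 mm thick (its y), 195 mm tall (z), 86 mm long (x -34 to +52), about 0.3 kg, upright in the slotted stand; origin at the middle of its foot's underside. The mouth of the C opens to its +x. Foot: rounded, x -34 to 52, z 0 to 60. Shank: x -34 to -9, up to the crown. The mouth is open from the foot's top (z 60) to the hook tip (z 113).
- plate_seat (a point): Centre of the flat underside of the plate's crown: the point that rests on the bar, 135 mm above the foot; axes as the plate's. The crown is 14 mm thick. A hook tip (x 9 to 21) turns down from it and ends 22 mm below this point; the gap between shank and hook tip is 18 mm wide (x -9 to +9).
- plate_tab (a point): Grip point in the tab on top of the crown (30 mm wide along x, 10 mm thick along y, from 14 to 60 mm above plate_seat); this point is 42 mm above plate_seat and 18 mm below the tab's top edge.
- cradle: Fixed grey slotted stand that holds the plate upright: base 120 x 60 x 10 mm with two upright walls 100 mm long and 10 mm thick, tops 55 mm above the bench, with a slot 13 mm wide between them along its x. Origin on the bench. The plate's foot stands on the base, 10 mm above the bench.
- stand: Fixed rail stand: two 20 mm square aluminium posts at its y = +210 and -210 mm, each on a foot plate 110 x 70 x 8 mm, carry the flat steel bar along its y. Clamp cheeks beside the bar at the posts, 26 mm wide over all, reach up to 6 mm below the bar's top edge. Origin on the bench midway between the posts; +y points to the un-notched end.
- rail_mid (a point): Middle of the bar's top edge, midway between the posts, 215 mm above the bench; y along the bar to the un-notched end, x across it. Bar 8 mm thick, 24 mm tall, 540 mm long. Its one notch, in the top edge, is 18 mm wide (y) and 12 mm deep. The bar may be clamped further left or right, so the notch's middle lies anywhere from y = -10 to -110 mm: not measured, to be felt or seen.
- wheel: Bystander: loose black rubber wheel lying flat, 80 mm across, 42 mm tall; origin at its underside.
- bracket: Bystander: loose grey U-shaped printed bracket, 60 x 60 x 68 mm; origin at its underside.
- motor: Bystander: loose square motor standing shaft up, 57 x 57 x 83 mm; origin at its underside.
- meter: Bystander: loose hand-held meter lying flat, 170 x 85 x 38 mm; origin at its underside.
Things that resemble listed ones, but are neither listed nor needed, are in the scene too. What is meant by the plate is not green or pink, and is the smaller of those in its own colour.

How it is judged (in metres and radians):
On the way:
1. the plate hangs over the bar, crown resting on its top edge, 50 to 195 mm from rail_mid towards the un-notched end (x of plate_seat in the frame of rail_mid between -0.016 and 0.016 m and y of plate_seat in the frame of rail_mid between 0.05 and 0.195 m and z of plate_seat in the frame of rail_mid between -0.005 and 0.006 m and angle between plate's own z axis and vertical below 0.2 rad), for 0.2 s.
At the end, for the whole second after the job is handed in: The plate hangs in the notch, hooked over the bar: the crown's underside is 8 to 17 mm below the bar's top edge (notch depth 12 mm), within 16 mm of the bar's middle plane and on the notched half of the bar, the plate is within 0.15 rad of upright, and still (slower than 40 mm/s and 0.3 rad/s) (x of plate_seat in the frame of rail_mid between -0.016 and 0.016 m and y of plate_seat in the frame of rail_mid between -0.125 and 0.005 m and z of plate_seat in the frame of rail_mid between -0.017 and -0.008 m and angle between plate's own z axis and vertical below 0.15 rad and linear speed of plate below 0.04 m/s and angular speed of plate below 0.3 rad/s); the robot touches nothing.
It fails at once if the plate is hooked over or lifted off the bar past the loading stretch (crown 20 to 80 mm above the bar, within 30 mm of its plane, y -190 to 40 mm) (x of plate_seat in the frame of rail_mid between -0.03 and 0.03 m and y of plate_seat in the frame of rail_mid between -0.19 and 0.04 m and z of plate_seat in the frame of rail_mid between 0.02 and 0.08 m).
It fails at once if the rubber wheel is moved more than 30 mm (distance of wheel from where it was at the start of the episode above 0.03 m).
It fails at once if the grey bracket is moved more than 30 mm (distance of bracket from where it was at the start of the episode above 0.03 m).
It fails at once if the motor is moved more than 30 mm (distance of motor from where it was at the start of the episode above 0.03 m).
It fails at once if the meter is moved more than 30 mm (distance of meter from where it was at the start of the episode above 0.03 m).
It also fails if it takes over 56 s, if anything falls off the work surface, if the arm or the gripper's body presses on something with over 40 N, if the wrist force passes 120 N, or if a joint passes its speed limit or range.

ROBOT

A 6-joint arm with a two-finger parallel gripper is mounted at the origin on the work surface. World frame = base frame: x ahead of the robot, y to its left, z up, the work surface at z = 0. Lengths are in m, angles in degrees, forces in N, time in s.
With the tool pointing down it reaches from about 0.4 to 0.925 m from the base axis. Payload 12.5 kg.
Tool frame: the origin (TCP) lies midway between the tips of the shut fingers; the grasp point (between the pads) lies 19 mm behind it (env.pinch_z is the z of the grasp point in the tool frame, in m); z points along the fingers, y is the line along which they close (so a half turn about z gives the same grasp; the last joint's range is limited). The gripper opens to 95 mm and grips with 3 to 60 N. Pads are 20 mm wide; open, the fingers measure 119 mm over their backs; the gripper's body (75 mm by 180 mm) begins 59 mm behind the grasp point.
Start: joints at [61.215, 28.126, 89.318, -0, 62.55, -6.05], TCP at [0.242, 0.576, 0.215] pointing down, gripper open.
Joint ranges: [-177.58, 177.58], [-47.91, 125.51], [2.72, 160], [-65.01, 245.01], [3.68, 167.84], [-153.87, 153.87]. Speed limits (degrees/s): [127.2, 127.2, 159.86, 180, 180, 180].

INTERFACE

Orientations are given as a 3x3 rotation matrix whose columns are the frame's x, y, z axes.
In Python, from plant import status, capture, workorder, nets, env gives the robot as it stands.
- The arm moves only by the tool send_rows, never from a script. Its arguments are lists of equal length, an entry for each row: "slide": the shift along the world's x, y, z each as a share of 0.2 m, from -1 to 1, a list of three; "turn": the turn, a rotation vector about the world's x, y, z each as a share of 180 degrees, from -1 to 1, a list of three. A call has 1 to 10 rows; each row shifts and turns the commanded pose from where the row before left it; what a row does not reach is not made up. A row lasts 1/10 s, in which the tool goes at most 50 mm and 8.59 degrees, less where a joint would pass 70% of its speed; a pose out of reach is approached as far as the arm can. A call with a number of a shift or a turn outside -1 to 1 is refused whole. A call with a gripper value outside its range is refused whole. "hand" is the finger opening in mm, from 0 to 95.1, set as the call begins (left out, the last holds). The fingers move at their own pace and stop on an object; "squeeze" is the grip in N (left out, the last holds). Time passes only in rows, so rows that do not move let the fingers close. It gives the time, the measured TCP pose, the force, the opening and the grip force at its end, in the units of the state.
- status.get_obs(): the state, without advancing time (a new reading comes with each control period).
- capture(name): name is "side" or "top" or "wrist"; returns a dict with "color" (420x560x3 uint8, red, green, blue), "range_z" (420x560 float32, m along the optical axis (not along the pixel's ray), 0 where there is no reading), "intrinsics" (3x3 intrinsics, pixels), "pose" (4x4, takes a point from camera to world coordinates); the wrist camera has in their place "T_tool_cam" (4x4, takes a point from camera to tool coordinates, whose origin is the TCP and whose axes are the flange's). Camera axes: x right, y up, looking along -z (the intrinsics and any distortion apply to the point x, -y, -z); pixel columns grow to the right and rows downward; lengths in m; the calibration is good to about 2 mm. A picture is of the moment at which its call begins: read the wrist's pose just before it.
- workorder.hand_in(): hands the job in; it is judged then, once.
Trained networks look in the newest picture that a camera, given by its name, has taken for a name from the list of things; names that differ only in an ending like _2 or _b are one class to them, and where a whole thing is asked for, a point or a joint stands for the part that bears it (a point fixed in the world has none). Each returns a list of dicts, best first, with "confidence" (0 to 1); they miss things now and then, are a little off and sometimes report something else, mostly with a low value. They report only what shows in the picture. A call takes as long as a camera call. They do not tell look-alikes from the thing itself.
- nets.look_for(camera, query): "position" ([row, column] in pixels, amid what is visible of it).
The state is a dict: "time_s": time; "joint_positions": joint angles; "qd": joint speeds; "joint_torque": joint torques, N m; "tool_pos": TCP position; "tcp_rot": TCP orientation; "force": force on the tool from outside, world axes, zero at the start; "moment": the same for the moment, N m; "opening": opening from 0.0 (shut) to 1.0 (fully open); "gripper_force": force on a finger pad.
Only numpy, scipy, OpenCV 4.12 (cv2) and the standard library are available. Lean on these libraries where they do the work, as an engineer would, in place of code of your own. Each camera call takes 0.05 s, during which the arm holds its last target. There are 200 camera calls.

## Working session

There is one attempt and no reset: what is moved stays moved. The work goes in short steps, Python scripts to look and compute and a tool call to move; the robot and the scene stay as the last step left them, time stands still between calls to the robot, and variables do not carry over. Pictures are saved under pics/ and viewed, at most 10 in all, crops included, and the job is handed in when it is done.

Besides the shell and the picture viewer there is one more tool, called after ">>>" as a command line: name --argument value ..., lists and objects as JSON in quotes. send_rows: Moves the arm, as the interface text tells. Its arguments: {"type":"object","properties":{"slide":{"type":"array","items":{"type":"array","items":{"type":"number","minimum":-1,"maximum":1}}},"turn":{"type":"array","items":{"type":"array","items":{"type":"number","minimum":-1,"maximum":1}}},"hand":{"type":"number"},"squeeze":{"type":"number"}},"required":["slide","turn"]}

```bash
ls; mkdir -p pics
cat > h.py <<'E'
import numpy as np, cv2, pickle
from plant import status, capture, workorder, nets, env
def snap(n, f):
    o=status.get_obs(); c=capture(n)
    if 'pose' not in c:
        T=np.eye(4); T[:3,:3]=np.array(o['tcp_rot']); T[:3,3]=o['tool_pos']; c['pose']=T@c['T_tool_cam']
    cv2.imwrite(f'pics/{f}.png', c['color'][:,:,::-1]); pickle.dump(c,open(f'pics/{f}.pkl','wb')); return c
def cloud(c):
    d=c['range_z']; K=c['intrinsics']; v,u=np.mgrid[:d.shape[0],:d.shape[1]]
    P=np.stack([(u-K[0,2])/K[0,0]*d,-(v-K[1,2])/K[1,1]*d,-d],-1)
    W=P@c['pose'][:3,:3].T+c['pose'][:3,3]; W[d==0]=np.nan; return W
def load(f): return pickle.load(open(f'pics/{f}.pkl','rb'))
E
python3 - <<'E'
from h import *
a=snap('top','top1'); b=snap('side','side1')
for c,n in((a,'top'),(b,'side')):
    print(c['pose'].round(3).tolist(),c['intrinsics'].tolist(), [k for k in c])
    W=cloud(c)
    for q in('plate','cradle','stand','wheel','bracket','motor','meter'):
        for r in nets.look_for(n,q)[:4]:
            i,j=map(int,r['position']); print(n,q,round(r['confidence'],2),(i,j),W[i,j].round(3))
print(env.pinch_z)
E
```

```text
pics
[[0.011, 0.983, -0.183, 0.234], [-1.0, 0.014, 0.014, 0.012], [0.017, 0.183, 0.983, 1.379], [0.0, 0.0, 0.0, 1.0]] [[444.70114110457996, 0.0, 285.63259231480737], [0.0, 444.70114110457996, 207.45282667945943], [0.0, 0.0, 1.0]] ['color', 'range_z', 'intrinsics', 'pose']
top plate 0.83 (273, 374) [ 0.28  -0.23   0.244]
top plate 0.8 (268, 432) [ 0.297 -0.393  0.202]
top plate 0.62 (221, 277) [0.442 0.019 0.037]
top plate 0.58 (219, 340) [ 0.428 -0.155  0.178]
top cradle 0.9 (222, 329) [ 0.442 -0.141  0.03 ]
top stand 0.88 (160, 332) [ 0.645 -0.154  0.012]
top wheel 0.71 (215, 237) [0.458 0.141 0.04 ]
top wheel 0.65 (197, 148) [0.517 0.424 0.006]
top bracket 0.6 (197, 146) [0.516 0.429 0.01 ]
top motor 0.83 (191, 403) [ 0.536 -0.364  0.063]
top meter 0.85 (222, 276) [0.439 0.022 0.036]
top meter 0.18 (212, 236) [0.467 0.144 0.044]
[[-0.989, 0.103, -0.107, 0.299], [-0.148, -0.764, 0.628, 0.977], [-0.016, 0.637, 0.771, 1.371], [0.0, 0.0, 0.0, 1.0]] [[496.4568301686897, 0.0, 283.0654440102873], [0.0, 496.4568301686897, 206.63758203157252], [0.0, 0.0, 1.0]] ['color', 'range_z', 'intrinsics', 'pose']
side plate 0.95 (177, 302) [ 0.425 -0.157  0.148]
side plate 0.87 (167, 351) [ 0.264 -0.252  0.121]
side plate 0.65 (123, 341) [ 0.315 -0.444  0.15 ]
side plate 0.57 (153, 297) [ 0.458 -0.283  0.134]
side cradle 0.88 (203, 297) [ 0.438 -0.139  0.031]
side stand 0.57 (271, 215) [0.668 0.157 0.001]
side wheel 0.91 (271, 278) [0.461 0.152 0.038]
side motor 0.93 (152, 274) [ 0.554 -0.354  0.058]
side meter 0.85 (238, 290) [0.442 0.015 0.032]
side meter 0.72 (180, 304) [ 0.417 -0.155  0.136]
-0.0188
```

```bash
python3 -c "
import cv2,numpy as np
a=cv2.imread('pics/top1.png');b=cv2.imread('pics/side1.png');print(a.shape)"
```

```text
(420, 560, 3)
```

View pics/top1.png

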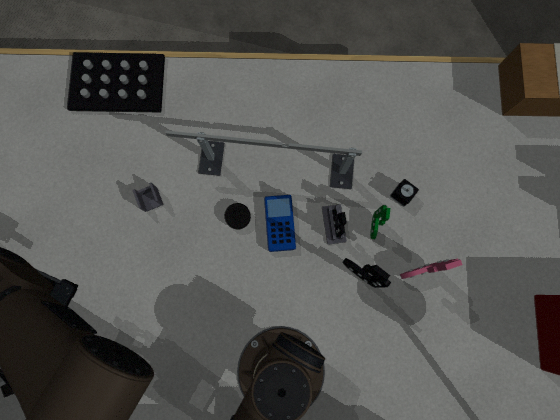

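View pics/side1.png

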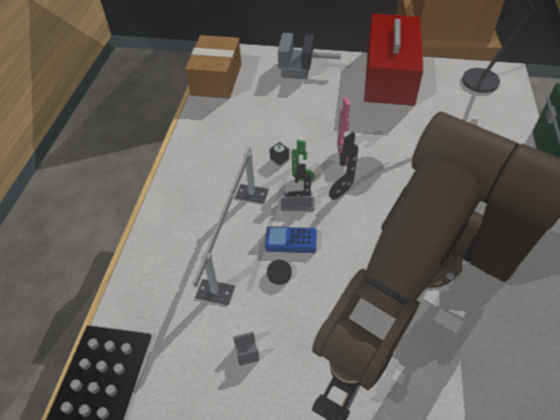

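The top view shows four C-plate candidates: a small black one in the grey slotted stand (222,338), a larger black one (272,370), green (220,380) and pink (267,432). I choose the black one in the stand. Next I'll check it in a crop and measure it and the bar.

Run:
```python
from h import *
a=load('top1');b=load('side1')
A=a['color'][:,:,::-1];B=b['color'][:,:,::-1]
t=np.hstack([cv2.resize(A[190:260,310:400],None,fx=4.4,fy=4.4,interpolation=3)[:300,:396],cv2.resize(B[120:220,265:365],(300,300),interpolation=3)])
r=cv2.resize(A[115:195,155:375],(796,289),interpolation=3)
t=cv2.copyMakeBorder(t,0,300-t.shape[0],0,796-t.shape[1],0); cv2.imwrite('pics/crop1.png',np.vstack([t,r]))
for c,n in((a,'top'),(b,'side')):
    W=cloud(c); R=W.reshape(-1,3); col=c['color'].reshape(-1,3).astype(int)
    # plate
    m=(abs(R[:,0]-.43)<.09)&(abs(R[:,1]+.15)<.07)&(R[:,2]>.075)&(R[:,2]<.23)&(col.max(1)<70)
    P=R[m]; print(n,'plate n',m.sum(),P.min(0).round(3),P.max(0).round(3),'mean',P.mean(0).round(4))
    (vx,vy,x0,y0)=cv2.fitLine(P[:,:2].astype(np.float32),cv2.DIST_HUBER,0,.01,.01).ravel(); print('line',np.degrees(np.arctan2(vy,vx)),x0,y0)
    for lo in np.arange(.08,.22,.02):
        Q=P[(P[:,2]>=lo)&(P[:,2]<lo+.02)]
        if len(Q): print(lo.round(2),len(Q),Q.min(0).round(3),Q.max(0).round(3),Q.mean(0).round(3))
    m=(R[:,0]>.55)&(R[:,0]<.9)&(abs(R[:,1])<.5)&(R[:,2]>.19)&(R[:,2]<.23)
    P=R[m]; (vx,vy,x0,y0)=cv2.fitLine(P[:,:2].astype(np.float32),cv2.DIST_HUBER,0,.01,.01).ravel()
    print('bar',m.sum(),P.min(0).round(3),P.max(0).round(3),np.degrees(np.arctan2(vy,vx)),x0,y0,'z med',np.median(P[:,2]))
    # cradle walls top
    m=(abs(R[:,0]-.44)<.1)&(abs(R[:,1]+.14)<.08)&(R[:,2]>.045)&(R[:,2]<.062)&(col.min(1)>60)
    P=R[m]; print('cradle',m.sum(),cv2.minAreaRect(P[:,:2].astype(np.float32)))
    # foot plates
    m=(R[:,0]>.5)&(R[:,0]<.8)&(abs(R[:,1])<.35)&(R[:,2]>.005)&(R[:,2]<.012)
```

```text
top plate n 173 [ 0.394 -0.17   0.075] [ 0.448 -0.152  0.211] mean [ 0.4178 -0.1588  0.1623]
line 9.636506 0.42884764 -0.1559762
0.08 15 [ 0.394 -0.166  0.08 ] [ 0.414 -0.154  0.097] [ 0.403 -0.158  0.091]
0.1 8 [ 0.394 -0.17   0.102] [ 0.417 -0.156  0.12 ] [ 0.404 -0.161  0.112]
0.12 20 [ 0.394 -0.169  0.121] [ 0.447 -0.153  0.139] [ 0.412 -0.158  0.13 ]
0.14 33 [ 0.395 -0.169  0.14 ] [ 0.448 -0.152  0.16 ] [ 0.413 -0.159  0.153]
0.16 31 [ 0.397 -0.168  0.16 ] [ 0.447 -0.153  0.18 ] [ 0.418 -0.159  0.166]
0.18 18 [ 0.413 -0.165  0.181] [ 0.442 -0.153  0.199] [ 0.424 -0.157  0.189]
0.2 46 [ 0.413 -0.167  0.2  ] [ 0.442 -0.153  0.211] [ 0.428 -0.159  0.206]
bar 1143 [ 0.597 -0.21   0.191] [0.662 0.328 0.222] 84.835526 0.63528264 0.10956501 z med 0.21292481429466825
cradle 19 ((0.4401143193244934, -0.15848654508590698), (0.09802888333797455, 0.030562538653612137), 8.10693645477295)
side plate n 227 [ 0.397 -0.172  0.078] [ 0.448 -0.15   0.211] mean [ 0.4216 -0.1576  0.1522]
line 8.522456 0.42163098 -0.15763293
0.08 17 [ 0.399 -0.163  0.08 ] [ 0.417 -0.156  0.1  ] [ 0.408 -0.159  0.091]
0.1 23 [ 0.4   -0.164  0.1  ] [ 0.418 -0.152  0.12 ] [ 0.409 -0.158  0.11 ]
0.12 30 [ 0.397 -0.165  0.12 ] [ 0.448 -0.151  0.139] [ 0.417 -0.159  0.131]
0.14 69 [ 0.398 -0.172  0.141] [ 0.448 -0.151  0.16 ] [ 0.422 -0.158  0.152]
0.16 36 [ 0.414 -0.163  0.16 ] [ 0.445 -0.152  0.18 ] [ 0.427 -0.156  0.171]
0.18 33 [ 0.419 -0.163  0.182] [ 0.442 -0.151  0.2  ] [ 0.43  -0.156  0.19 ]
0.2 17 [ 0.418 -0.16   0.201] [ 0.442 -0.15   0.211] [ 0.431 -0.155  0.205]
bar 804 [ 0.597 -0.213  0.19 ] [0.663 0.328 0.222] 84.655334 0.6424359 0.18591261 z med 0.21105253250060674
cradle 146 ((0.44031891226768494, -0.15649811923503876), (0.0982130616903305, 0.041570741683244705), 0.46390143036842346)
```

View pics/crop1.png

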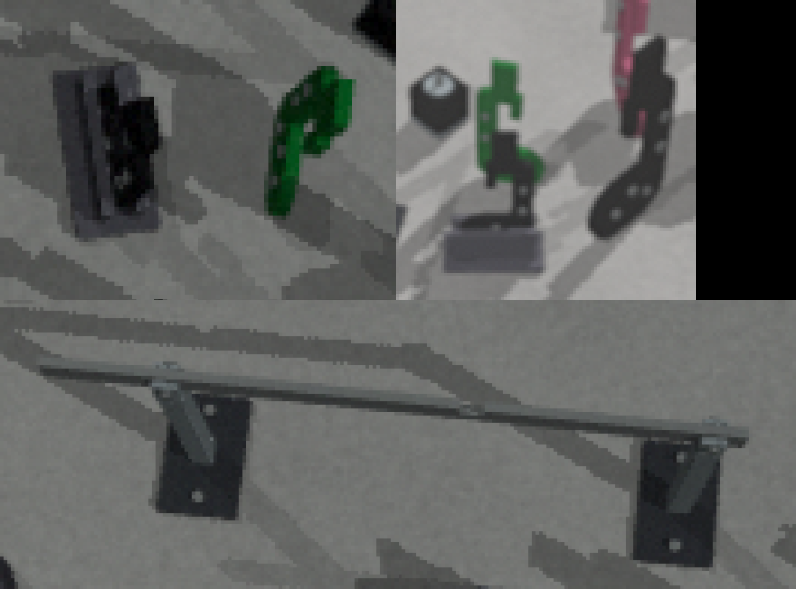

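The crop confirms it: the small black plate stands in the grey cradle, with its mouth towards +x and a tab on top. The larger black plate is free-standing beside it. A notch-like mark on the bar shows at crop (470,409), which is top-view pixel (145,285). The clamps are at top-view (135,201) and (150,352).

Run:
```python
from h import *
a=load('top1');K=a['intrinsics'];T=a['pose']
def ray(u,v,z):
    d=T[:3,:3]@np.array([(u-K[0,2])/K[0,0],-(v-K[1,2])/K[1,1],-1]); o=T[:3,3]; return (o+d*(z-o[2])/d[2]).round(4)
for n,x,y in(('notch',470,109),('clampL',168,72),('clampR',713,128),('endL',40,64),('endR',748,136)): print(n,ray(155+x/3.618,115+y/3.6125,.215))
for f in('top1','side1'):
    R=cloud(load(f)).reshape(-1,3)
    m=(R[:,0]>.55)&(R[:,0]<.9)&(abs(R[:,1])<.4)&(R[:,2]>.2)&(R[:,2]<.219); P=R[m]
    vx,vy,x0,y0=cv2.fitLine(P[:,:2].astype(np.float32),cv2.DIST_HUBER,0,.01,.01).ravel(); s=vx/vy
    print(f,'bar x at y=0',x0-s*y0,'slope',s,'y range',np.percentile(P[:,1],[0,1,99,100]))
    m=(R[:,0]>.5)&(R[:,0]<.8)&(abs(R[:,1])<.35)&(R[:,2]>.03)&(R[:,2]<.17)&~((R[:,0]<.56)&(R[:,1]<-.1)); Q=R[m]
    for s in(1,-1):
        q=Q[Q[:,1]*s>0]; print('post',len(q),np.median(q,0).round(3),q.min(0).round(3),q.max(0).round(3))
o=status.get_obs(); print(np.array(o['tcp_rot']).round(3).tolist(),o['tool_pos'],o['force'],o['time_s'])
```

```text
notch [ 0.6242 -0.0008  0.215 ]
clampL [0.6495 0.228  0.215 ]
clampR [ 0.6123 -0.1846  0.215 ]
endL [0.6542 0.3247 0.215 ]
endR [ 0.6064 -0.211   0.215 ]
top1 bar x at y=0 0.62545335 slope 0.088199764 y range [-0.20921961 -0.20333884  0.32216678  0.32834208]
post 274 [0.637 0.222 0.042] [0.5   0.001 0.031] [0.657 0.243 0.17 ]
post 185 [ 0.601 -0.176  0.065] [ 0.5   -0.194  0.031] [ 0.62  -0.002  0.169]
side1 bar x at y=0 0.62593794 slope 0.08838357 y range [-0.21342797 -0.20191834  0.32668918  0.32793854]
post 313 [0.64  0.238 0.073] [0.5  0.   0.03] [0.659 0.245 0.169]
post 230 [ 0.605 -0.177  0.089] [ 0.5   -0.197  0.03 ] [ 0.623 -0.001  0.17 ]
[[-0.922, 0.386, 0.0], [0.386, 0.922, 0.0], [-0.0, 0.0, -1.0]] [0.24150545 0.57647657 0.21466396] [-0.05111708  0.36338038  0.05954002] 0.8
```

>>> send_rows --slide '[[0.104,-0.188,0.0725],[0.104,-0.188,0.0725],[0.104,-0.188,0.0725],[0.104,-0.188,0.0725],[0.104,-0.188,0.0725],[0.104,-0.188,0.0725],[0.104,-0.188,0.0725],[0.104,-0.188,0.0725],[0.104,-0.188,0.0725],[0.104,-0.188,0.0725]]' --turn '[[0,0,0.0173],[0,0,0.0173],[0,0,0.0173],[0,0,0.0173],[0,0,0.0173],[0,0,0.0173],[0,0,0.0173],[0,0,0.0173],[0,0,0.0173],[0,0,0.0173]]' --hand 95

```text
time_s: 1.8
tool_pos: [0.45, 0.1988, 0.3605]
tcp_rot: [[-0.989, -0.148, 0.001], [-0.148, 0.989, 0.0], [-0.001, 0.0, -1.0]]
force: [0.1, 1.5, -0.9]
opening: 0.999
gripper_force: 0.0
```

>>> send_rows --slide '[[-0.011,-0.2,0],[-0.011,-0.2,0],[-0.011,-0.2,0],[-0.011,-0.2,0],[-0.011,-0.2,0],[-0.011,-0.2,0],[-0.011,-0.2,0],[-0.011,-0.2,0],[0,-0.19,0],[0,0,0]]' --turn '[[0,0,0],[0,0,0],[0,0,0],[0,0,0],[0,0,0],[0,0,0],[0,0,0],[0,0,0],[0,0,0],[0,0,0]]'

```text
time_s: 2.8
tool_pos: [0.4318, -0.1609, 0.3594]
tcp_rot: [[-0.99, -0.143, -0.0], [-0.143, 0.99, -0.0], [0.0, -0.0, -1.0]]
force: [0.1, 0.3, 0.3]
opening: 0.996
gripper_force: 0.0
```

Run:
```python
from h import *
c=snap('wrist','w1'); print(c['T_tool_cam'].round(3).tolist(),c['pose'].round(3).tolist())
o=status.get_obs(); print(o['tool_pos'],o['joint_positions'],np.array(o['tcp_rot']).round(3).tolist())
print(nets.look_for('wrist','plate')[:3],nets.look_for('wrist','plate_tab')[:3])
R=cloud(c).reshape(-1,3); col=c['color'].reshape(-1,3).astype(int)
m=(abs(R[:,0]-.43)<.05)&(abs(R[:,1]+.158)<.03)&(R[:,2]>.15)&(R[:,2]<.23); P=R[m]; print(m.sum())
for a,b in((.15,.19),(.195,.23)):
    Q=P[(P[:,2]>a)&(P[:,2]<b)]; print(len(Q)); 
    if len(Q)>5: print(np.percentile(Q,[1,50,99],axis=0).round(4),cv2.minAreaRect(Q[:,:2].astype(np.float32)))
```

```text
[[0.001, 0.963, 0.269, 0.076], [1.0, -0.001, 0.0, -0.0], [0.001, 0.269, -0.963, -0.17], [0.0, 0.0, 0.0, 1.0]] [[-0.143, -0.953, -0.266, 0.357], [0.99, -0.138, -0.037, -0.172], [-0.001, -0.268, 0.963, 0.529], [0.0, 0.0, 0.0, 1.0]]
[ 0.4316872  -0.15915021  0.35944025] [-2.84745543e+01  6.81638535e+00  9.81895569e+01  3.74845777e-03
  7.50209919e+01 -1.26691102e+02] [[-0.99, -0.143, -0.0], [-0.143, 0.99, 0.0], [0.0, 0.0, -1.0]]
[{'position': [42.2, 232.6], 'confidence': 0.91}, {'position': [51.5, 62.2], 'confidence': 0.9}, {'position': [181.7, 198.3], 'confidence': 0.85}] [{'position': [49.4, 66.1], 'confidence': 0.93}, {'position': [43.8, 229.0], 'confidence': 0.82}, {'position': [183.1, 290.7], 'confidence': 0.6}]
421
160
[[ 0.3948 -0.1702  0.1503]
 [ 0.4058 -0.1647  0.1584]
 [ 0.4137 -0.1593  0.1867]] ((0.40414944291114807, -0.1651945859193802), (0.018427858129143715, 0.009573557414114475), 7.854374408721924)
252
[[ 0.4127 -0.1682  0.1989]
 [ 0.4271 -0.162   0.2047]
 [ 0.4426 -0.1559  0.2063]] ((0.4278065264225006, -0.1619531810283661), (0.030156664550304413, 0.008983897045254707), 8.178059577941895)
```

View pics/w1.png

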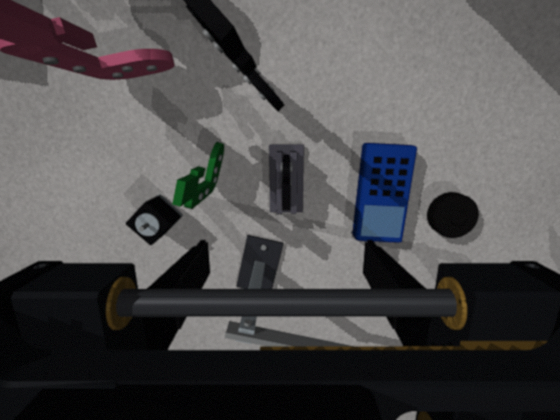

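The wrist view shows the plate in the cradle at pixel (183,287) between green (180,200), the larger black one (50,235) and the meter. Its tab top is centred at (0.428,-0.162,0.205), 30x9 mm, yaw 8.2°, which matches the given sizes. I'll descend to grip it.

>>> send_rows --slide '[[-0.009,-0.007,-0.16],[-0.009,-0.007,-0.16],[0,0,-0.16],[0,0,-0.16],[0,0,-0.16],[0,0,-0.15],[0,0,0],[0,0,0]]' --turn '[[0,0,0],[0,0,0],[0,0,0],[0,0,0],[0,0,0],[0,0,0],[0,0,0],[0,0,0]]'

```text
time_s: 3.75
tool_pos: [0.4287, -0.1597, 0.1704]
tcp_rot: [[-0.989, -0.147, -0.0], [-0.147, 0.989, 0.0], [0.0, 0.0, -1.0]]
force: [0.4, -0.6, 0.5]
opening: 0.996
gripper_force: 0.0
```

>>> send_rows --slide '[[0,0,0],[0,0,0],[0,0,0],[0,0,0],[0,0,0],[0,0,0],[0,0,0],[0,0,0]]' --turn '[[0,0,0],[0,0,0],[0,0,0],[0,0,0],[0,0,0],[0,0,0],[0,0,0],[0,0,0]]' --hand 0 --squeeze 35

```text
time_s: 4.55
tool_pos: [0.4283, -0.1603, 0.1696]
tcp_rot: [[-0.989, -0.146, -0.0], [-0.146, 0.989, 0.0], [0.0, 0.0, -1.0]]
force: [0.5, 0.3, 0.5]
opening: 0.381
gripper_force: 0.0
```

>>> send_rows --slide '[[0,0,0],[0,0,0],[0,0,0],[0,0,0],[0,0,0],[0,0,0]]' --turn '[[0,0,0],[0,0,0],[0,0,0],[0,0,0],[0,0,0],[0,0,0]]'

```text
time_s: 5.15
tool_pos: [0.4283, -0.1603, 0.1696]
tcp_rot: [[-0.989, -0.146, -0.0], [-0.146, 0.989, 0.0], [0.0, 0.0, -1.0]]
force: [0.6, -0.1, -0.4]
opening: 0.103
gripper_force: 35.0
```

>>> send_rows --slide '[[0,0,0.05],[0,0,0.08],[0,0,0.1],[0,0,0.1],[0,0,0.1],[0,0,0.1],[0,0,0]]' --turn '[[0,0,0],[0,0,0],[0,0,0],[0,0,0],[0,0,0],[0,0,0],[0,0,0]]'

```text
time_s: 5.85
tool_pos: [0.4289, -0.1606, 0.2781]
tcp_rot: [[-0.989, -0.146, 0.004], [-0.146, 0.989, -0.002], [-0.003, -0.002, -1.0]]
force: [0.4, 0.1, -2.8]
opening: 0.103
gripper_force: 35.0
```

>>> send_rows --slide '[[0.067,0.1875,0],[0.067,0.1875,0],[0.067,0.1875,0],[0.067,0.1875,0],[0.067,0.1875,0],[0.067,0.1875,0],[0.067,0.1875,0],[0.067,0.1875,0],[0,0,0],[0,0,0]]' --turn '[[0,0,-0.0092],[0,0,-0.0092],[0,0,-0.0092],[0,0,-0.0092],[0,0,-0.0092],[0,0,-0.0092],[0,0,-0.0092],[0,0,-0.0092],[0,0,0],[0,0,0]]'

```text
time_s: 6.85
tool_pos: [0.535, 0.1402, 0.2744]
tcp_rot: [[-0.997, 0.083, -0.002], [0.083, 0.997, -0.0], [0.002, -0.001, -1.0]]
force: [0.8, -0.7, -2.0]
opening: 0.102
gripper_force: 35.0
```

Run:
```python
from h import *
o=status.get_obs(); print(o['tool_pos'],np.array(o['tcp_rot']).round(3).tolist(),o['force'],o['opening'],o['time_s'])
for n,f in(('wrist','w2'),('top','top2'),('side','side2')):
    c=snap(n,f); R=cloud(c).reshape(-1,3); col=c['color'].reshape(-1,3).astype(int)
    m=(abs(R[:,0]-.627-.088*R[:,1])<.015)&(abs(R[:,1]-.02)<.18)&(R[:,2]>.207)&(R[:,2]<.222); P=R[m]
    if m.sum()>10:
        vx,vy,x0,y0=cv2.fitLine(P[:,:2].astype(np.float32),cv2.DIST_HUBER,0,.01,.01).ravel(); s=vx/vy
        print(n,m.sum(),'bar x at y=0',x0-s*y0,'slope',s,'z',np.percentile(P[:,2],[5,50,95]))
    m=(abs(R[:,0]-.53)<.1)&(abs(R[:,1]-.14)<.03)&(R[:,2]>.09)&(R[:,2]<.34)&(col.max(1)<75)
    P=R[m]; print('plate',m.sum(),*[p.round(3) for p in (P.min(0),P.max(0))] if m.sum() else '')
A=load('top2')['color'][:,:,::-1][110:190,190:340];B=load('side2')['color'][:,:,::-1][150:300,170:320]
w=load('w2')['color'][:,:,::-1]
cv2.imwrite('pics/c2.png',np.vstack([cv2.resize(A,(790,300)) if 0 else np.hstack([cv2.resize(A,(490,261)),cv2.resize(B,(261,261))]),cv2.resize(w[:330],(751,330))]))
```

```text
[0.53501983 0.14023859 0.27444456] [[-0.997, 0.083, -0.002], [0.083, 0.997, -0.0], [0.002, -0.001, -1.0]] [ 0.75235225 -0.69986794 -1.95749303] 0.1019394796866072 6.85
wrist 1467 bar x at y=0 0.6254747 slope 0.097840145 z [0.207973   0.21413937 0.21542066]
plate 3105 [0.5   0.127 0.145] [0.548 0.155 0.34 ]
top 341 bar x at y=0 0.626788 slope 0.09084699 z [0.208124   0.21546282 0.21947939]
plate 0
side 219 bar x at y=0 0.6270072 slope 0.08951085 z [0.20810733 0.21387172 0.21861655]
plate 387 [0.5   0.133 0.118] [0.583 0.154 0.303]
```

View pics/c2.png

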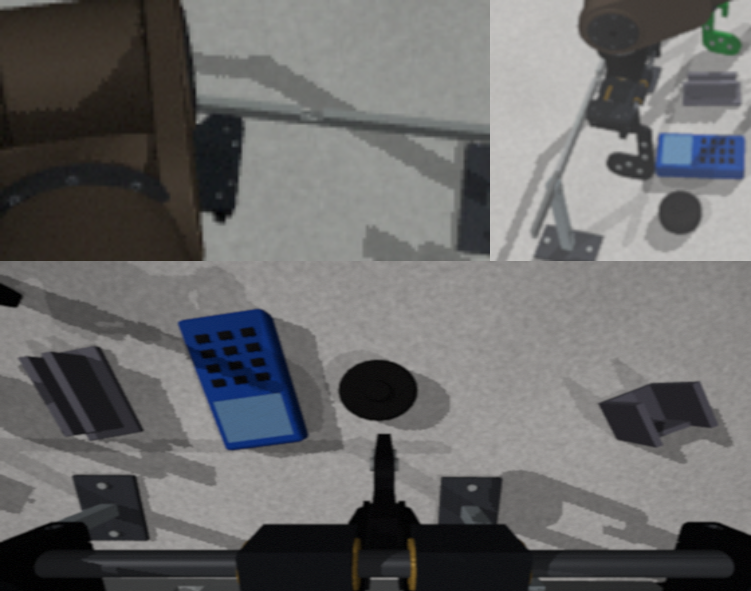

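The plate hangs upright in the grip, clear of the bar, with the bar's notch mark visible at crop (312,115). Now I'll insert the hook over the bar.

>>> send_rows --slide '[[0.08,0.01,0],[0.1,0.01,0],[0.1,0.01,0],[0.1,0.01,0],[0.08,0.01,0],[0.067,0,0],[0,0,0],[0,0,0]]' --turn '[[0,0,-0.001],[0,0,-0.001],[0,0,0],[0,0,0],[0,0,0],[0,0,0],[0,0,0],[0,0,0]]'

```text
time_s: 7.8
tool_pos: [0.6405, 0.1488, 0.2754]
tcp_rot: [[-0.996, 0.092, -0.001], [0.092, 0.996, -0.0], [0.001, -0.0, -1.0]]
force: [-1.2, 0.5, -2.3]
opening: 0.107
gripper_force: 35.0
```

>>> send_rows --slide '[[0,0,-0.03],[0,0,-0.04],[0,0,-0.03],[0,0,-0.02],[0,0,0],[0,0,0]]' --turn '[[0,0,0],[0,0,0],[0,0,0],[0,0,0],[0,0,0],[0,0,0]]'

```text
time_s: 8.4
tool_pos: [0.641, 0.1497, 0.2517]
tcp_rot: [[-0.996, 0.091, 0.0], [0.091, 0.996, 0.0], [-0.0, 0.0, -1.0]]
force: [-0.6, 0.2, -2.2]
opening: 0.108
gripper_force: 35.0
```

Run:
```python
from h import *
o=status.get_obs(); print(o['tool_pos'],np.array(o['tcp_rot']).round(3).tolist(),o['force'],o['opening'],o['time_s'])
p=np.array(o['tool_pos'])
for n,f in(('wrist','w3'),('side','side3')):
    c=snap(n,f); R=cloud(c).reshape(-1,3); col=c['color'].reshape(-1,3).astype(int)
    m=(abs(R[:,0]-.627-.089*R[:,1])<.015)&(abs(R[:,1]-.02)<.18)&(R[:,2]>.207)&(R[:,2]<.222); P=R[m]
    if m.sum()>10:
        vx,vy,x0,y0=cv2.fitLine(P[:,:2].astype(np.float32),cv2.DIST_HUBER,0,.01,.01).ravel(); s=vx/vy
        print(n,m.sum(),'bar x at y=0',x0-s*y0,'slope',s,'at plate',x0+s*(p[1]-y0))
    m=(abs(R[:,0]-p[0])<.07)&(abs(R[:,1]-p[1])<.03)&(R[:,2]>.07)&(R[:,2]<p[2]-.02)&(col.max(1)<75)
    P=R[m]; print('plate',m.sum(),*[q.round(3) for q in (P.min(0),P.max(0))] if m.sum() else '')
B=load('side3')['color'][:,:,::-1][150:300,170:320]
cv2.imwrite('pics/c3.png',cv2.resize(B,(600,600),interpolation=3))
```

```text
[0.64095811 0.1497368  0.25169803] [[-0.996, 0.091, 0.0], [0.091, 0.996, 0.0], [-0.0, 0.0, -1.0]] [-0.58080446  0.21914418 -2.24635543] 0.10832278599559192 8.4
wrist 4158 bar x at y=0 0.62685424 slope 0.089544855 at plate 0.6402623816903201
plate 1095 [0.606 0.12  0.122] [0.646 0.18  0.232]
side 227 bar x at y=0 0.6259492 slope 0.09652777 at plate 0.6404029904660308
plate 255 [0.607 0.144 0.095] [0.69  0.162 0.231]
```

View pics/c3.png

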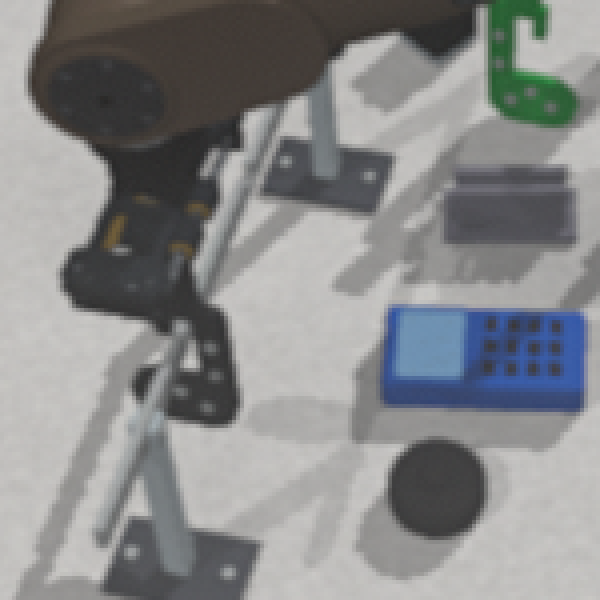

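The bar passes through the plate's mouth at crop (165,370), with the shank on the robot side. I'll lower until the crown touches.

>>> send_rows --slide '[[0,0,-0.025],[0,0,-0.02],[0,0,-0.005],[0,0,0],[0,0,0]]' --turn '[[0,0,0],[0,0,0],[0,0,0],[0,0,0],[0,0,0]]'

```text
time_s: 9.0
tool_pos: [0.641, 0.1497, 0.2417]
tcp_rot: [[-0.996, 0.091, 0.0], [0.091, 0.996, 0.0], [-0.0, 0.0, -1.0]]
force: [-0.3, -0.2, -1.5]
opening: 0.104
gripper_force: 35.0
```

>>> send_rows --slide '[[0,0,-0.005],[0,0,0],[0,0,0]]' --turn '[[0,0,0],[0,0,0],[0,0,0]]'

```text
time_s: 9.3
tool_pos: [0.6409, 0.1497, 0.2407]
tcp_rot: [[-0.996, 0.091, 0.0], [0.091, 0.996, 0.0], [-0.0, 0.0, -1.0]]
force: [0.3, -0.3, -2.5]
opening: 0.105
gripper_force: 35.0
```

>>> send_rows --slide '[[0,0,-0.005],[0,0,0],[0,0,0]]' --turn '[[0,0,0],[0,0,0],[0,0,0]]'

```text
time_s: 9.6
tool_pos: [0.641, 0.1497, 0.2397]
tcp_rot: [[-0.996, 0.091, 0.0], [0.091, 0.996, 0.0], [-0.0, 0.0, -1.0]]
force: [0.5, 0.3, -2.0]
opening: 0.107
gripper_force: 35.0
```

>>> send_rows --slide '[[0,0,-0.004],[0,0,0],[0,0,0]]' --turn '[[0,0,0],[0,0,0],[0,0,0]]'

```text
time_s: 9.9
tool_pos: [0.641, 0.1497, 0.2397]
tcp_rot: [[-0.996, 0.091, 0.001], [0.091, 0.996, 0.0], [-0.001, 0.0, -1.0]]
force: [-2.1, -0.2, 6.3]
opening: 0.103
gripper_force: 35.0
```

>>> send_rows --slide '[[0,0,-0.004],[0,0,0],[0,0,0]]' --turn '[[0,0,0],[0,0,0],[0,0,0]]'

```text
time_s: 10.2
tool_pos: [0.641, 0.1497, 0.2396]
tcp_rot: [[-0.996, 0.091, 0.002], [0.091, 0.996, 0.0], [-0.002, 0.0, -1.0]]
force: [-3.8, -0.6, 11.6]
opening: 0.103
gripper_force: 35.0
```

>>> send_rows --slide '[[0,0,-0.004],[0,0,0],[0,0,0]]' --turn '[[0,0,0],[0,0,0],[0,0,0]]'

```text
time_s: 10.5
tool_pos: [0.6411, 0.1497, 0.2395]
tcp_rot: [[-0.996, 0.091, 0.002], [0.091, 0.996, 0.0], [-0.002, 0.001, -1.0]]
force: [-5.1, -1.6, 15.7]
opening: 0.104
gripper_force: 35.0
```

Contact is at TCP z 0.2396, as predicted, and the plate is resting on the bar. I'll ease the pressure and slide towards the notch.

>>> send_rows --slide '[[-0.001,0,0.006],[0,0,0],[-0.0045,-0.05,0],[-0.0045,-0.05,0],[-0.0045,-0.05,0],[-0.0045,-0.05,0],[-0.0045,-0.05,0],[-0.0045,-0.05,0],[0,0,0]]' --turn '[[0,0,0],[0,0,0],[0,0,0],[0,0,0],[0,0,0],[0,0,0],[0,0,0],[0,0,0],[0,0,0]]'

```text
time_s: 11.4
tool_pos: [0.636, 0.0891, 0.2396]
tcp_rot: [[-0.996, 0.091, 0.003], [0.091, 0.996, 0.0], [-0.003, 0.001, -1.0]]
force: [-0.6, -0.7, 7.7]
opening: 0.101
gripper_force: 35.0
```

>>> send_rows --slide '[[-0.0045,-0.05,0],[-0.0045,-0.05,0],[-0.0045,-0.05,0],[-0.0045,-0.05,0],[-0.0045,-0.05,0],[-0.0045,-0.05,0],[0,0,0],[0,0,0]]' --turn '[[0,0,0],[0,0,0],[0,0,0],[0,0,0],[0,0,0],[0,0,0],[0,0,0],[0,0,0]]'

```text
time_s: 12.2
tool_pos: [0.6306, 0.0291, 0.2396]
tcp_rot: [[-0.996, 0.091, 0.003], [0.091, 0.996, -0.001], [-0.003, -0.0, -1.0]]
force: [-0.8, -1.9, 8.8]
opening: 0.103
gripper_force: 35.0
```

Run:
```python
from h import *
o=status.get_obs(); print(o['tool_pos'],np.array(o['tcp_rot']).round(3).tolist(),o['force'],o['opening'],o['time_s'])
p=np.array(o['tool_pos'])
for n,f in(('wrist','w4'),('top','top4'),('side','side4')): c=snap(n,f)
c=load('w4'); W=cloud(c); R=W.reshape(-1,3)
m=(abs(R[:,0]-.6268-.0895*R[:,1])<.004)&(R[:,2]>.18)&(R[:,2]<.225)
for y in np.arange(-.16,.2,.006):
    q=R[m&(abs(R[:,1]-y)<.003)]
    if len(q): print(round(y,3),len(q),q[:,2].max().round(4),end=' | ')
A=load('top4')['color'][:,:,::-1][110:190,190:340];B=load('side4')['color'][:,:,::-1][120:270,170:320]
w=c['color'][:,:,::-1]
cv2.imwrite('pics/c4.png',np.vstack([np.hstack([cv2.resize(A,(490,261)),cv2.resize(B,(261,261))]),cv2.resize(w[90:420],(751,330))]))
```

```text
[0.63057239 0.02909884 0.23962147] [[-0.996, 0.091, 0.003], [0.091, 0.996, -0.001], [-0.003, -0.0, -1.0]] [-0.76076464 -1.8511788   8.79947497] 0.10349003591718925 12.2
-0.16 178 0.2166 | -0.154 172 0.2163 | -0.148 170 0.2161 | -0.142 175 0.2162 | -0.136 173 0.2164 | -0.13 172 0.2164 | -0.124 173 0.2162 | -0.118 178 0.2163 | -0.112 166 0.2164 | -0.106 175 0.2163 | -0.1 169 0.217 | -0.094 172 0.2163 | -0.088 176 0.2161 | -0.082 173 0.2155 | -0.076 172 0.2162 | -0.07 170 0.2159 | -0.064 174 0.2158 | -0.058 173 0.2159 | -0.052 167 0.2164 | -0.046 176 0.2163 | -0.04 174 0.2162 | -0.034 173 0.2164 | -0.028 169 0.2159 | -0.022 168 0.2159 | -0.016 178 0.2159 | -0.01 157 0.2161 | -0.004 116 0.2039 | 0.002 114 0.2041 | 0.008 145 0.2157 | 0.014 168 0.2161 | 0.02 120 0.2161 | 0.026 8 0.2097 | 0.038 113 0.2158 | 0.044 172 0.2159 | 0.05 175 0.2162 | 0.056 168 0.2161 | 0.062 171 0.2158 | 0.068 175 0.2163 | 0.074 169 0.2163 | 0.08 170 0.2159 | 0.086 174 0.2169 | 0.092 166 0.2158 | 0.098 171 0.216 | 0.104 169 0.216 | 0.11 170 0.2156 | 0.116 171 0.216 | 0.122 172 0.2163 | 0.128 169 0.2161 | 0.134 175 0.2157 | 0.14 165 0.2159 | 0.146 171 0.2161 | 0.152 164 0.2165 | 0.158 173 0.2158 | 0.164 170 0.2159 | 0.17 166 0.2165 | 0.176 169 0.2159 | 0.182 175 0.2157 | 0.188 168 0.2158 | 0.194 175 0.2159 |
```

View pics/c4.png

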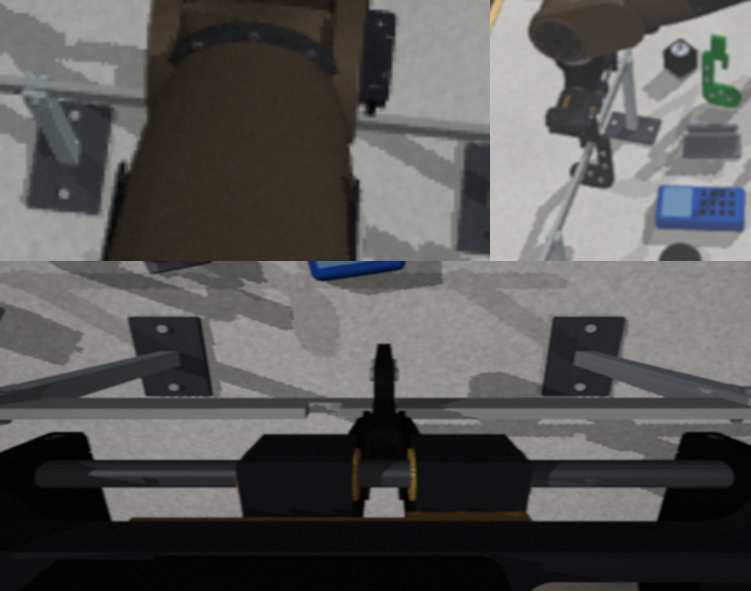

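The notch is clear in the wrist view at crop (323,408). The depth profile puts its centre at world y ≈ -0.001, about 12 mm deep. The plate is at y 0.029, so I have 30 mm left to slide.

>>> send_rows --slide '[[-0.003,-0.04,0],[-0.003,-0.04,0],[-0.003,-0.03,0],[-0.0025,-0.025,0],[-0.0015,-0.015,0],[0,0,0],[0,0,0]]' --turn '[[0,0,0],[0,0,0],[0,0,0],[0,0,0],[0,0,0],[0,0,0],[0,0,0]]'

```text
time_s: 13.05
tool_pos: [0.6271, -0.0004, 0.2378]
tcp_rot: [[-0.996, 0.091, -0.001], [0.091, 0.996, 0.0], [0.001, -0.0, -1.0]]
force: [0.2, 0.9, -2.5]
opening: 0.104
gripper_force: 35.0
```

>>> send_rows --slide '[[0,0,-0.01],[0,0,-0.005],[0,0,0],[0,0,0]]' --turn '[[0,0,0],[0,0,0],[0,0,0],[0,0,0]]'

```text
time_s: 13.45
tool_pos: [0.6273, -0.0003, 0.2354]
tcp_rot: [[-0.996, 0.091, -0.0], [0.091, 0.996, 0.0], [0.0, 0.0, -1.0]]
force: [0.4, 0.3, -2.7]
opening: 0.105
gripper_force: 35.0
```

It dropped into the notch. I'll lower it to the bottom.

>>> send_rows --slide '[[0,0,-0.015],[0,0,-0.01],[0,0,-0.005],[0,0,0],[0,0,0]]' --turn '[[0,0,0],[0,0,0],[0,0,0],[0,0,0],[0,0,0]]'

```text
time_s: 13.95
tool_pos: [0.6273, -0.0003, 0.2295]
tcp_rot: [[-0.996, 0.091, 0.0], [0.091, 0.996, 0.0], [0.0, 0.0, -1.0]]
force: [0.1, -0.5, -1.7]
opening: 0.103
gripper_force: 35.0
```

>>> send_rows --slide '[[0,0,-0.005],[0,0,-0.005],[0,0,0],[0,0,0]]' --turn '[[0,0,0],[0,0,0],[0,0,0],[0,0,0]]'

```text
time_s: 14.35
tool_pos: [0.6274, -0.0003, 0.2277]
tcp_rot: [[-0.996, 0.091, 0.0], [0.091, 0.996, 0.0], [-0.0, 0.0, -1.0]]
force: [0.1, -0.2, 1.5]
opening: 0.105
gripper_force: 35.0
```

Bottom reached at TCP z 0.2277, which is 12 mm below the bar-top contact height. I'll release gently.

>>> send_rows --slide '[[0,0,0],[0,0,0],[0,0,0]]' --turn '[[0,0,0],[0,0,0],[0,0,0]]' --squeeze 4

```text
time_s: 14.65
tool_pos: [0.6274, -0.0004, 0.2277]
tcp_rot: [[-0.996, 0.091, 0.0], [0.091, 0.996, 0.0], [-0.0, 0.0, -1.0]]
force: [-0.8, -0.7, 3.0]
opening: 0.102
gripper_force: 4.0
```

>>> send_rows --slide '[[0,0,0],[0,0,0],[0,0,0],[0,0,0],[0,0,0],[0,0,0],[0,0,0],[0,0,0]]' --turn '[[0,0,0],[0,0,0],[0,0,0],[0,0,0],[0,0,0],[0,0,0],[0,0,0],[0,0,0]]' --hand 50

```text
time_s: 15.45
tool_pos: [0.6273, -0.0003, 0.2275]
tcp_rot: [[-0.996, 0.091, 0.0], [0.091, 0.996, 0.0], [-0.0, 0.0, -1.0]]
force: [-0.7, 0.6, 0.3]
opening: 0.528
gripper_force: 0.0
```

Run:
```python
from h import *
o=status.get_obs(); print(o['tool_pos'],o['force'],o['opening'],o['time_s'])
c=snap('side','side5'); W=cloud(c); R=W.reshape(-1,3); col=c['color'].reshape(-1,3).astype(int)
m=(abs(R[:,0]-.63)<.09)&(abs(R[:,1])<.05)&(R[:,2]>.06)&(R[:,2]<.2)&(col.max(1)<75); P=R[m]
print(m.sum(),np.percentile(P,[1,50,99],axis=0).round(3))
cv2.imwrite('pics/c5.png',cv2.resize(c['color'][:,:,::-1][150:270,170:330],(800,600),interpolation=3))
```

```text
[ 6.27345903e-01 -3.22148582e-04  2.27485170e-01] [-0.73506985  0.59972471  0.28497508] 0.5279610303214272 15.45
238 [[ 0.594 -0.001  0.073]
 [ 0.615  0.006  0.118]
 [ 0.657  0.011  0.199]]
```

View pics/c5.png

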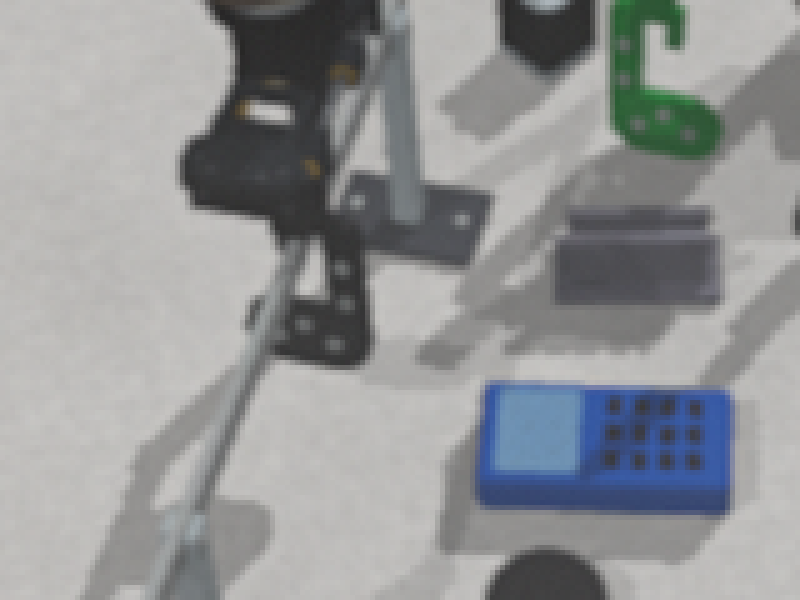

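The plate hangs upright over the bar at crop (320,300), released from the fingers. I'll back straight up, then check.

>>> send_rows --slide '[[0,0,0.03],[0,0,0.08],[0,0,0.12],[0,0,0.15],[0,0,0.15],[0,0,0.1],[0,0,0],[0,0,0],[0,0,0],[0,0,0]]' --turn '[[0,0,0],[0,0,0],[0,0,0],[0,0,0],[0,0,0],[0,0,0],[0,0,0],[0,0,0],[0,0,0],[0,0,0]]'

```text
time_s: 16.5
tool_pos: [0.6271, -0.0003, 0.3523]
tcp_rot: [[-0.996, 0.091, -0.002], [0.091, 0.996, 0.0], [0.002, 0.0, -1.0]]
force: [-0.7, -0.1, 0.2]
opening: 0.525
gripper_force: 0.0
```

Run:
```python
from h import *
o=status.get_obs(); print(o['tool_pos'],o['force'],o['time_s'])
for n,f in(('wrist','w6'),('side','side6'),('side','side7')):
    c=snap(n,f); R=cloud(c).reshape(-1,3); col=c['color'].reshape(-1,3).astype(int)
    m=(abs(R[:,0]-.63)<.09)&(abs(R[:,1])<.04)&(R[:,2]>.06)&(R[:,2]<.3)&(col.max(1)<75); P=R[m]
    print(n,m.sum(),np.percentile(P,[1,50,99],axis=0).round(3).tolist())
    for a,b in((.07,.12),(.13,.19),(.235,.27)):
        Q=P[(P[:,2]>a)&(P[:,2]<b)]
        if len(Q): print(a,len(Q),np.percentile(Q,[2,50,98],axis=0).round(3).tolist())
a=load('w6')['color'][:,:,::-1]; b=load('side7')['color'][:,:,::-1][150:270,210:310]
cv2.imwrite('pics/c6.png',np.hstack([cv2.resize(b,(340,408)),cv2.resize(a,(450,408))]))
```

```text
[ 6.27095525e-01 -3.11230522e-04  3.52326263e-01] [-0.69193625 -0.09828496  0.20705825] 16.5
wrist 964 [[0.593, -0.036, 0.121], [0.62, 0.001, 0.217], [0.64, 0.036, 0.264]]
0.07 10 [[0.593, -0.009, 0.11], [0.593, 0.0, 0.111], [0.638, 0.006, 0.117]]
0.13 53 [[0.593, -0.005, 0.136], [0.593, 0.002, 0.17], [0.608, 0.007, 0.189]]
0.235 407 [[0.611, -0.006, 0.239], [0.623, -0.0, 0.262], [0.64, 0.005, 0.264]]
side 394 [[0.594, -0.002, 0.073], [0.618, 0.006, 0.168], [0.656, 0.011, 0.264]]
0.07 122 [[0.597, 0.001, 0.072], [0.626, 0.005, 0.096], [0.658, 0.011, 0.118]]
0.13 68 [[0.595, 0.003, 0.131], [0.604, 0.007, 0.163], [0.618, 0.01, 0.187]]
0.235 65 [[0.613, -0.002, 0.236], [0.625, 0.005, 0.25], [0.639, 0.01, 0.265]]
side 394 [[0.594, -0.001, 0.074], [0.618, 0.005, 0.168], [0.657, 0.011, 0.263]]
0.07 121 [[0.598, 0.0, 0.073], [0.627, 0.005, 0.095], [0.657, 0.01, 0.119]]
0.13 74 [[0.594, 0.003, 0.13], [0.605, 0.007, 0.162], [0.638, 0.012, 0.19]]
0.235 61 [[0.613, 0.0, 0.237], [0.626, 0.005, 0.252], [0.639, 0.01, 0.265]]
```

View pics/c6.png

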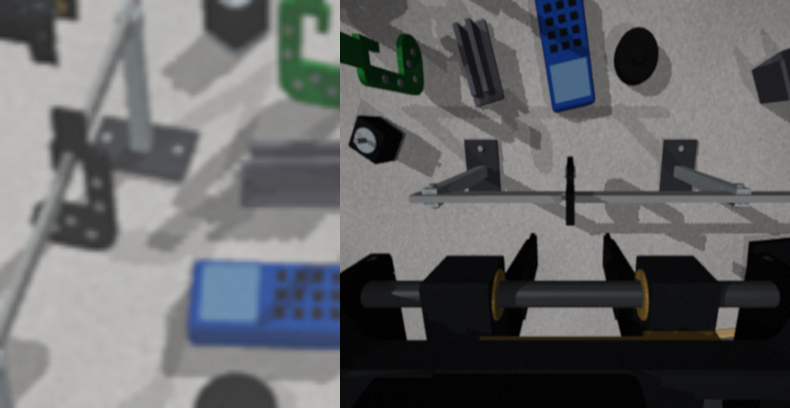

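Released, the plate hangs straight and still in the notch. Its tab top is at z ≈ 0.264, so the seat is at about 0.204, which is 11–12 mm below the bar top.

```bash
python3 -c "
from plant import workorder
print(workorder.hand_in())"
```

```text
the job is handed in; nothing more can be done
None
```

The black plate now hangs upright and still in the bar's notch. I hooked it on near the un-notched end, slid it along without lifting it off and let go, and I've handed the job in (no verdict came back).

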